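# Sort the inspected filter shells by their tags

## Task

Sort the two inspected filter shells out of the leaning rack: stand the one with the green tag in the nest marked green (pass) and the one with the red tag in the nest marked red (reject), each fully down in its slot and let go. Set them down rather than drop them, leave the white-tagged shell in the rack, and do not disturb anything else on the tray.

Things in the scene. Friction and masses are not known exactly. Their poses are not given: they have to be found in the camera images.
- shell_green: round black filter shell (disc 88 mm across, 18 mm thick, about 110 g) with a green round tag, 44 mm across, amid one face: it has passed. Origin at the disc's centre; z is its axis, out of the tagged face. It starts on its rim in a rack pocket, leaning 30 degrees from upright towards the robot, tag looking up and away from the robot
- shell_red: round black filter shell (disc 88 mm across, 18 mm thick, about 110 g) with a red round tag, 44 mm across, amid one face: it is rejected. Origin at the disc's centre; z is its axis, out of the tagged face. It starts on its rim in a rack pocket, leaning 30 degrees from upright towards the robot, tag looking up and away from the robot
- shell_white: round black filter shell (disc 88 mm across, 18 mm thick, about 110 g) with a white round tag, 44 mm across, amid one face: not inspected yet, it stays where it is. Origin at the disc's centre; z is its axis, out of the tagged face. It starts on its rim in a rack pocket, leaning 30 degrees from upright towards the robot, tag looking up and away from the robot
- rack: fixed grey rack, 372 mm along y, 110 deep. Origin: centre of underside, z up, x away from robot. Three pockets at y -115, 0, 115 mm, leaning 30 degrees to -x: up a pocket is (-0.5,0,0.866), a shell's axis (0.866,0,0.5). Pocket 21 mm wide, 36 deep along its lean; the upper 52 mm of a shell stand free on both faces. Shell centre at x 16, z 73 mm. Draw a shell out along the lean, 40 mm or more
- pass_nest: pass nest: fixed black slot stand with green lips and foot strips. Origin: centre of underside, z up. Upright slot, open on top, 24 mm wide along x, 98 long along y; floor at z 8 mm, walls to 36, flared lips to 46; steps at the floor's ends centre the shell. A shell fully down has its centre at z 52 mm over the origin, its axis along x (either way round), its upper half free
- reject_nest: reject nest: fixed black slot stand with red lips and foot strips. Origin: centre of underside, z up. Upright slot, open on top, 24 mm wide along x, 98 long along y; floor at z 8 mm, walls to 36, flared lips to 46; steps at the floor's ends centre the shell. A shell fully down has its centre at z 52 mm over the origin, its axis along x (either way round), its upper half free
- qr_plate: chrome tripod quick-release plate, 38 x 38 x 11 mm, loose, lying between the two nests; bystander. Origin at the centre of its underside
- blower: orange blower, 62 mm across, 130 mm tall, loose, standing at the left of the tray; bystander. Origin at the centre of its underside
- lens: black camera lens standing on end, 74 mm across, 86 mm tall, loose; at the left of the tray; bystander. Origin at the centre of its underside
- battery: black battery pack, 38 x 56 x 20 mm, loose; at the right of the tray; bystander. Origin at the centre of its underside
- lens_cap: black lens cap, 66 mm across, 9 mm thick, loose; at the left of the tray; bystander. Origin at the centre of its underside
- dry_box: fixed black dry box with its clear door ajar, 200 x 160 x 150 mm, at the right of the tray; the tray's surface is 8 mm above the table. Origin at the centre of its underside
Things that resemble listed ones, but are neither listed nor needed, are in the scene too. Leave any orange look-alike of the shell_red alone.

How it is judged:
At the end, for the whole second after the job is handed in: Green shell in the pass nest, red in the reject nest: centre within 10 mm of the slot middle in x and y, 44 to 59 mm above the nest underside, axis within 0.3 rad of the nest x axis, at rest. White shell within 12 mm, each loose bystander within 20 mm of its start (x of shell_green in the frame of pass_nest between -0.01 and 0.01 m and y of shell_green in the frame of pass_nest between -0.01 and 0.01 m and z of shell_green in the frame of pass_nest between 0.044 and 0.059 m and angle between the z axis of shell_green and the x axis of pass_nest, either way round below 0.3 rad and linear speed of each of shell_green, shell_red below 0.02 m/s and angular speed of each of shell_green, shell_red below 0.3 rad/s and x of shell_red in the frame of reject_nest between -0.01 and 0.01 m and y of shell_red in the frame of reject_nest between -0.01 and 0.01 m and z of shell_red in the frame of reject_nest between 0.044 and 0.059 m and angle between the z axis of shell_red and the x axis of reject_nest, either way round below 0.3 rad and distance of shell_white from where it was at the start of the episode below 0.012 m and distance of each of qr_plate, blower, lens, battery, lens_cap from where it was at the start of the episode below 0.02 m); the robot touches nothing.
It fails at once if the green-tagged shell was dropped (falling at over 0.6 m/s out of the fingers) (contact force between shell_green and the fingers below 0.05 N and linear speed of shell_green above 0.6 m/s).
It fails at once if the red-tagged shell was dropped (falling at over 0.6 m/s out of the fingers) (contact force between shell_red and the fingers below 0.05 N and linear speed of shell_red above 0.6 m/s).
It fails at once if the white-tagged shell was taken or shifted by over 20 mm (distance of shell_white from where it was at the start of the episode above 0.02 m).
It fails at once if a loose bystander was pushed by over 30 mm (distance of any of qr_plate, blower, lens, battery, lens_cap from where it was at the start of the episode above 0.03 m).
It also fails if it takes over 56 s, if anything falls off the work surface, if the arm or the gripper's body presses on something with over 40 N, if the wrist force passes 120 N, or if a joint passes its speed limit or range.

## Robot

A 7-joint arm with a two-finger parallel gripper is mounted at the origin on the work surface. World frame = base frame: x ahead of the robot, y to its left, z up, the work surface at z = 0. Lengths are in m, angles in rad, forces in N, time in s.
With the tool pointing down it reaches from about 0.425 to 0.95 m from the base axis. Payload 16.7 kg.
Tool frame: the origin (TCP) lies at the very end of the fingers, on their centre line; the grasp point (between the pads) lies 19 mm behind it (ctrl.grasp_offset is the z of the grasp point in the tool frame, in m); z points along the fingers, y is the direction in which the jaws open and shut (so a half turn about z gives the same grasp; the last joint's range is limited). The gripper opens to 94 mm and grips with 3 to 60 N. Pads are 16 mm wide; open, the fingers measure 119 mm over their backs; the gripper's body (75 mm by 177 mm) begins 78 mm behind the grasp point.
Start: joints at [1.058, 0.426, 0.074, 1.606, -0.034, 1.111, -0.067], TCP at [0.24, -0.631, 0.178] pointing down, gripper open.
Joint ranges: [-2.85, 2.85], [-0.5, 2.14], [-1.23, 1.37], [0.21, 2.46], [-1.02, 4.16], [0.16, 2.05], [-2.73, 2.73]. Speed limits (rad/s): [1.89, 1.89, 2.39, 2.39, 3.01, 3.01, 3.01].

## Interface

Orientations are given as a rotation vector (axis times angle).
In Python, from bench import ctrl gives the robot as it stands.
- The arm moves only by the shell command python3 -m handwheel 'ROWS' [OPENING]. ROWS is JSON, a list of rows, each a list of 6 numbers: the shift along the world's x, y, z in mm, then the turn, a rotation vector about the world's x, y, z in rad. In form: [[tx, ty, tz, wx, wy, wz], ...]. A call has 1 to 12 rows; each row is the pose to reach, as a shift and turn from the pose measured when the call began; what a row does not reach only later rows make up. A row lasts 1/8 s, in which the tool goes at most 62.5 mm and 10.7 degrees, less where a joint would pass 70% of its speed; a pose out of reach is approached as far as the arm can. A call with a gripper value outside its range is refused whole. OPENING is the closure in counts, from 0 (fully open) to 255 (shut), set as the call begins (- or left out, the last holds). The fingers move at their own pace and stop on an object; the grip force is fixed at half the most. Time passes only in rows, so rows that repeat a pose let the fingers close. It gives the time, the measured TCP pose, the force and the opening at its end, in the units of the state.
- ctrl.sense(): the state, without advancing time (a new reading comes with each control period).
- ctrl.camera(name): name is "side" or "top" or "wrist"; returns a dict with "frame" (480x640x3 uint8, red, green, blue), "z_map" (480x640 float32, m along the optical axis (not along the pixel's ray), 0 where there is no reading), "fx", "fy", "cx", "cy" (pixels), "distortion" ([k1, k2, p1, p2, k3] as OpenCV has them; the pictures are not rectified), "world_from_camera" (4x4, takes a point from camera to world coordinates). Camera axes: x right, y down, z forward; pixel columns grow to the right and rows downward; lengths in m; the calibration is good to about 2 mm. A picture is of the moment at which its call begins.
- ctrl.job_done(): hands the job in, once; it reports no verdict.
The state is a dict: "time_s": time; "q": joint angles; "dq": joint speeds; "joint_efforts": joint torques, N m; "position": TCP position; "orientation": TCP orientation; "contact_force": force on the tool from outside, world axes, zero at the start; "ft_torque": the same for the moment, N m; "gripper_width": finger opening in m.
Only numpy, scipy, OpenCV 4.12 (cv2) and the standard library are available. Lean on these libraries where they do the work, as an engineer would, in place of code of your own. Each camera call takes 0.05 s, during which the arm holds its last target. There are 200 camera calls.

## Working session

There is one attempt and no reset: what is moved stays moved. The work goes in short steps, Python scripts to look and compute and a shell command to move; the robot and the scene stay as the last step left them, time stands still between calls to the robot, and variables do not carry over. Pictures are saved under pics/ and viewed, about 8 in all and at most 12, crops included, and the job is handed in when it is done.

```bash
ls; mkdir -p pics; python3 - <<'E'
from bench import ctrl
import cv2,pickle
s=ctrl.sense();print(s['position'],s['orientation'],s['gripper_width'],s['time_s'],ctrl.grasp_offset)
for n in ['side','top','wrist']:
    c=ctrl.camera(n);pickle.dump(c,open(f'pics/{n}0.pkl','wb'));cv2.imwrite(f'pics/{n}0.png',c['frame'][:,:,::-1])
    print(n,c['fx'],c['fy'],c['cx'],c['cy'],c['distortion'],c['world_from_camera'].round(3) if hasattr(c['world_from_camera'],'round') else c['world_from_camera'])
E
```

```text
pics
[ 0.23996405 -0.63038891  0.17766968] [-3.08854538e+00 -5.67996300e-01  5.30075623e-04] 0.09401517858243326 0.0 -0.0188
side 483.1372951966564 483.1372951966564 312.9798130066508 244.03893044751428 [-0.10226426  0.          0.          0.          0.        ] [[-0.941 -0.201  0.271  0.274]
 [-0.338  0.549 -0.764  0.79 ]
 [ 0.005 -0.811 -0.585  0.688]
 [ 0.     0.     0.     1.   ]]
top 460.48181965862483 460.48181965862483 327.5842670277014 238.1444163794822 [-0.09617393  0.          0.          0.          0.        ] [[-0.03  -0.997  0.075  0.479]
 [-0.999  0.028 -0.03   0.012]
 [ 0.028 -0.076 -0.997  0.999]
 [ 0.     0.     0.     1.   ]]
wrist 421.54301439988706 421.54301439988706 314.46533526704206 241.46900733504808 [-0.07667712  0.          0.          0.          0.        ] [[ 0.355 -0.9   -0.254  0.315]
 [-0.935 -0.342 -0.096 -0.604]
 [-0.     0.271 -0.962  0.382]
 [ 0.     0.     0.     1.   ]]
```

View pics/top0.png

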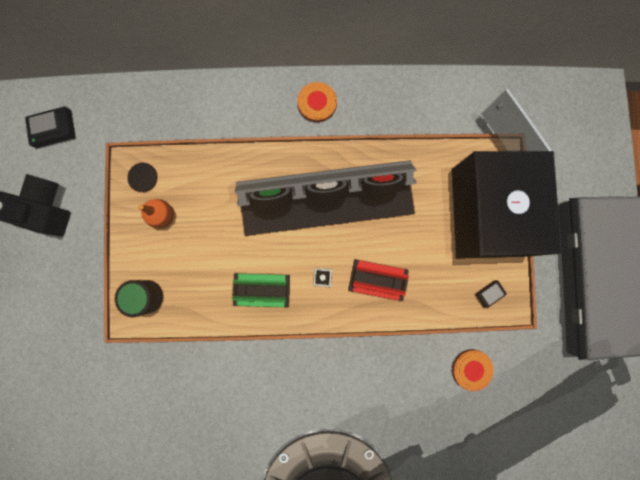

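View pics/side0.png

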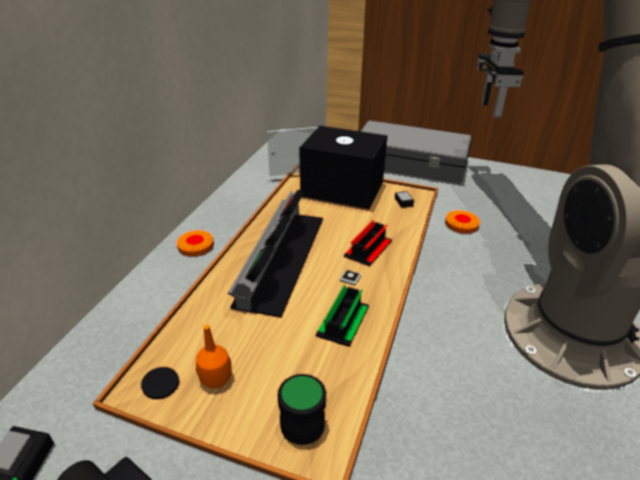

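The top view shows the green tag at (268,190), white at (326,184) and red at (384,178). The pass nest is at (261,290), the reject nest at (379,280), and the plate at (322,278). The orange look-alikes are off the tray. Next I'll measure these from depth.

```bash
cat > h.py <<'E'
import numpy as np,cv2,pickle
def K(c): return np.array([[c['fx'],0,c['cx']],[0,c['fy'],c['cy']],[0,0,1]])
def rays(c,uv):
    p=cv2.undistortPoints(np.array(uv,float).reshape(-1,1,2),K(c),np.array(c['distortion']))[:,0]
    return np.c_[p,np.ones(len(p))]
def cloud(c):
    v,u=np.mgrid[0:480,0:640]
    d=rays(c,np.c_[u.ravel(),v.ravel()])*c['z_map'].reshape(-1,1)
    T=np.array(c['world_from_camera']);P=d@T[:3,:3].T+T[:3,3]
    return P.reshape(480,640,3)
def plane(c,uv,z):
    T=np.array(c['world_from_camera']);d=rays(c,uv)@T[:3,:3].T
    return T[:3,3]+d*((z-T[2,3])/d[:,2:])
def mask(c,col):
    h=cv2.cvtColor(c['frame'],cv2.COLOR_RGB2HSV);H,S,V=[h[...,i].astype(int) for i in range(3)]
    if col=='g': return (H>45)&(H<80)&(S>100)&(V>40)
    if col=='r': return ((H<4)|(H>174))&(S>150)&(V>60)
    if col=='w': return (S<40)&(V>120)
E
python3 - <<'E'
from h import *
np.set_printoptions(precision=4,suppress=True)
for n in ['top','side']:
    c=pickle.load(open(f'pics/{n}0.pkl','rb'));P=cloud(c)
    for k in 'grw':
        m=mask(c,k).astype(np.uint8)
        N,L,st,ce=cv2.connectedComponentsWithStats(m)
        for i in range(1,N):
            if 8<st[i,4]<1500:
                q=P[L==i];q=q[np.isfinite(q).all(1)]
                if 0.3<np.median(q[:,0])<0.8 and abs(np.median(q[:,1]))<.35:
                    r=cv2.minAreaRect(np.argwhere(L==i)[:,::-1].astype(np.float32))
                    print(n,k,st[i],ce[i].round(1),np.median(q,0),q.min(0),q.max(0))
c=pickle.load(open('pics/top0.pkl','rb'))
a=cv2.resize(c['frame'][150:310,220:430],None,fx=3.8,fy=3.7,interpolation=cv2.INTER_CUBIC)
cv2.imwrite('pics/crop.png',a[:,:,::-1])
E
```

```text
top g [259 189  22   7 105] [269.4 192.4] [0.6421 0.097  0.091 ] [0.6338 0.0763 0.0788] [0.6505 0.1192 0.1083]
top g [234 274  53  12 535] [260.7 279.3] [0.4694 0.1243 0.0198] [0.4566 0.0119 0.0102] [0.482  0.1788 0.9994]
top g [233 296  53  11 495] [259.7 300.8] [0.4246 0.1269 0.0209] [0.4119 0.0119 0.0127] [0.479  0.1845 0.9994]
top r [373 175  22   7 115] [383.5 178.1] [ 0.6657 -0.1318  0.0915] [ 0.6563 -0.1534  0.0776] [ 0.6746 -0.1104  0.1071]
top r [356 261  52  19 432] [381.2 269.5] [ 0.4827 -0.1284  0.0204] [ 0.4612 -0.1815  0.014 ] [ 0.5022 -0.0737  0.058 ]
top r [353 281  52  19 474] [377.2 290.1] [ 0.4399 -0.1175  0.0208] [ 0.4188 -0.1732  0.0136] [0.479  0.0119 0.9994]
top w [408 175   5   9  19] [410.4 178.9] [ 0.6662 -0.1913  0.073 ] [ 0.6587 -0.1949  0.0672] [ 0.6738 -0.1849  0.0785]
top w [317 180  20   9 119] [326.5 184.1] [ 0.6572 -0.0164  0.085 ] [ 0.6455 -0.0366  0.0745] [0.666  0.0022 0.1055]
top w [239 191   7  14  56] [241.4 197.5] [0.6367 0.1555 0.0759] [0.6236 0.1493 0.0687] [0.648  0.1617 0.0831]
top w [328 270   3  10  13] [329.7 273.5] [ 0.4786 -0.0208  0.
[... 1564 characters left out ...]
.0146 0.0957]
side w [258 226  11  18  20] [263.  234.4] [ 0.6889 -0.0337  0.0538] [ 0.6834 -0.065   0.0519] [0.6921 0.0026 0.057 ]
side w [258 242   5   8  16] [260.7 245.4] [0.6577 0.043  0.0814] [0.6545 0.033  0.0804] [0.66   0.0548 0.0852]
side w [230 245  28  47  52] [243.7 267.5] [0.6755 0.0919 0.0539] [0.6677 0.007  0.0516] [0.6849 0.1692 0.0567]
side w [240 261  15  28  73] [246.9 279.3] [0.6391 0.1559 0.0792] [0.2739 0.0984 0.068 ] [0.6535 0.7903 0.6877]
side w [348 273   5   4  18] [350.2 274.5] [ 0.469  -0.0028  0.0188] [ 0.464  -0.013   0.0159] [0.4735 0.0016 0.021 ]
side w [341 274  19  10  49] [351.  279.7] [0.4602 0.0126 0.0165] [ 0.4505 -0.0136  0.0138] [0.4852 0.0178 0.0203]
```

View pics/crop.png

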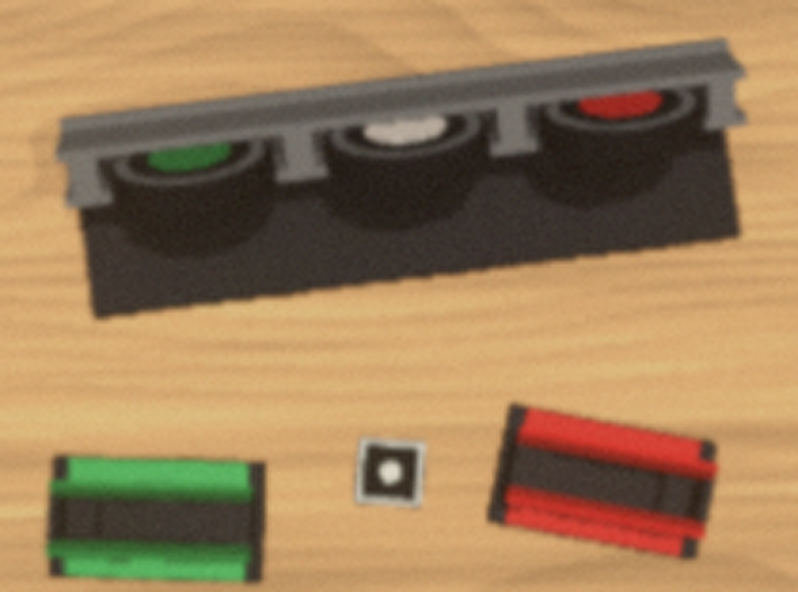

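The crop shows all three tags, partly hidden by the rack's far rail. The rack is turned about 6°, the red nest about −10°, and the green nest is near 0°.

```bash
cat > m.py <<'E'
from h import *
np.set_printoptions(precision=4,suppress=True)
C={n:pickle.load(open(f'pics/{n}0.pkl','rb')) for n in ['top','side']}
P={n:cloud(C[n]) for n in C}
# rack: from tags, x pushed along the face to tag-centre height .0855
c=C['top'];cen={}
for k,(u,v) in dict(g=(268,190),w=(326,184),r=(384,178)).items():
    m=np.zeros((480,640),bool);m[v-9:v+9,u-15:u+15]=True
    m&=mask(c,k)
    L=cv2.connectedComponentsWithStats(m.astype(np.uint8));i=1+np.argmax(L[2][1:,4]);m=L[1]==i
    m=cv2.erode(m.astype(np.uint8),np.ones((2,2)))>0
    q=P['top'][m];x=np.median(q[:,0]+(q[:,2]-.0855)*.577);cen[k]=np.array([x,np.mean(q[:,1])]);print(k,cen[k],q[:,2].mean())
d=cen['g']-cen['r'];th=np.arctan2(-d[0],d[1]);R=np.array([[np.cos(th),-np.sin(th)],[np.sin(th),np.cos(th)]])
O=np.mean([cen[k]-R@[.0238,y] for k,y in zip('gwr',[.115,0,-.115])],0);print('rack',O,np.degrees(th),np.linalg.norm(d))
for y,k in zip([.115,0,-.115],'gwr'): print('centre',k,O+R@[.016,y],'tagres',cen[k]-O-R@[.0238,y])
# height profile of rack at between-pocket and at pocket, local x bins
for n in P:
    q=P[n].reshape(-1,3);l=(q[:,:2]-O)@R
    for y in (.0575,.115):
        s=(abs(l[:,1]-y)<.01)&(abs(l[:,0])<.09)
        print(n,y,[(b,round(float(np.median(q[s&(abs(l[:,0]*1e3-b)<5)][:,2])*1e3)) if (s&(abs(l[:,0]*1e3-b)<5)).any() else None) for b in range(-80,81,10)])
# nests
for nm,c0 in dict(green=(.447,.1256),red=(.461,-.123)).items():
    for n in P:
        q=P[n].reshape(-1,3);s=np.hypot(*(q[:,:2]-c0).T)<.09
        for lo,hi in ((.046,.060),(.012,.024)):
            t=q[s&(q[:,2]>lo)&(q[:,2]<hi)]
            r=cv2.minAreaRect((t[:,:2]*1e3).astype(np.float32));print(nm,n,lo,len(t),np.array(r[0]),np.array(r[1]),r[2],t.mean(0))
E
python3 m.py
```

```text
g [0.6458 0.0962] 0.09489415797425135
w [ 0.6573 -0.019 ] 0.08911465762655366
r [ 0.6691 -0.1321] 0.09448768214253042
rack [ 0.6337 -0.0207] 5.849215218022352 0.22957056098604514
centre g [0.6379 0.0953] tagres [0.0001 0.0001]
centre w [ 0.6496 -0.0191] tagres [-0.0001 -0.0007]
centre r [ 0.6613 -0.1335] tagres [0.     0.0005]
top 0.0575 [(-80, 9), (-70, 9), (-60, 9), (-50, 15), (-40, 17), (-30, 17), (-20, 17), (-10, 17), (0, 17), (10, 67), (20, 76), (30, 81), (40, 72), (50, 56), (60, 54), (70, 9), (80, 9)]
top 0.115 [(-80, 9), (-70, 8), (-60, 8), (-50, 15), (-40, 17), (-30, 17), (-20, 17), (-10, 114), (0, 120), (10, 109), (20, 92), (30, 82), (40, 73), (50, 54), (60, 54), (70, 9), (80, 8)]
side 0.0575 [(-80, 9), (-70, 8), (-60, 8), (-50, 15), (-40, 16), (-30, 16), (-20, 15), (-10, 16), (0, 16), (10, 17), (20, 17), (30, 81), (40, 63), (50, 53), (60, 54), (70, None), (80, 9)]
side 0.115 [(-80, 10), (-70, 10), (-60, 9), (-50, 17), (-40, 18), (-30, 18), (-20, 18), (-10, 115), (0, 19), (10, 18), (20, 19), (30, 81), (40, 70), (50, 55), (60, 56), (70, None), (80, 10)]
green top 0.046 509 [446.6974 126.5184] [109.1777  42.4222] 85.25562286376953 [0.4465 0.1266 0.0526]
green top 0.012 1202 [446.5732 121.5273] [169.0036 176.6483] 77.59832000732422 [0.4477 0.1237 0.0169]
green side 0.046 515 [446.6676 128.626 ] [113.9857  42.7468] 86.8814697265625 [0.4495 0.1324 0.0526]
green side 0.012 881 [449.0356 119.9837] [149.4406 160.9159] 75.38798522949219 [0.4379 0.1419 0.0176]
red top 0.046 525 [ 459.9627 -123.798 ] [110.5631  42.148 ] 77.16441345214844 [ 0.4606 -0.1236  0.0526]
red top 0.012 1202 [ 462.0686 -122.6281] [171.4197 175.5221] 64.20966339111328 [ 0.4593 -0.1209  0.017 ]
red side 0.046 293 [ 460.2501 -120.6268] [114.1619  41.6772] 77.55462646484375 [ 0.4648 -0.1173  0.0514]
red side 0.012 521 [ 436.5705 -109.0845] [129.7979 110.9712] 66.81444549560547 [ 0.4497 -0.1029  0.0172]
```

```bash
cat > go.py <<'E'
import sys,numpy as np
from scipy.spatial.transform import Rotation as Ro
from bench import ctrl
# usage: x y z(mm) yaw_deg tilt_deg -> shift+turn from present pose; tool y = nest/rack x axis at tilt 0
x,y,z,yaw,t=map(float,sys.argv[1:6])
s=ctrl.sense();p=np.array(s['position'])*1e3
T=Ro.from_euler('z',yaw,degrees=True)*Ro.from_euler('y',-t,degrees=True)*Ro.from_matrix(np.array([[0,1,0],[1,0,0],[0,0,-1.]]))
w=(T*Ro.from_rotvec(s['orientation']).inv()).as_rotvec()
print('t',s['time_s'],'pos',p.round(1),'width',s['gripper_width'],'F',np.array(s['contact_force']).round(1),'q',np.array(s['q']).round(2))
print('shift',(np.array([x,y,z])-p).round(1),'turn',w.round(3),'ang',np.linalg.norm(w).round(3))
E
python3 go.py 598 91.2 150 5.85 30; python3 go.py 598 91.2 250 5.85 0
python3 - <<'E'
from h import *
c=pickle.load(open('pics/top0.pkl','rb'));P=cloud(c).reshape(-1,3)
for c0 in ((.447,.1266),(.460,-.1237)):
    t=P[(np.hypot(*(P[:,:2]-c0).T)<.09)&(P[:,2]>.047)&(P[:,2]<.06)][:,:2]
    w,v=np.linalg.eigh(np.cov(t.T));a=v[:,1]*np.sign(v[1,1]);print('yaw',np.degrees(np.arctan2(-a[0],a[1])))
E
```

```text
t 0.15 pos [ 240.  -630.5  177.9] width 0.09366510913238318 F [ 0.7 -0.1 -0. ] q [ 1.06  0.43  0.07  1.61 -0.03  1.11 -0.07]
shift [358.  721.7 -27.9] turn [-0.295 -0.479  1.277] ang 1.396
t 0.15 pos [ 240.  -630.5  177.9] width 0.09366510913238318 F [ 0.7 -0.1 -0. ] q [ 1.06  0.43  0.07  1.61 -0.03  1.11 -0.07]
shift [358.  721.7  72.1] turn [-0.000e+00 -1.000e-03  1.309e+00] ang 1.309
yaw -3.9934577431766933
yaw -11.798304934157914
```

```bash
python3 -m handwheel '[[10,30,50,0,0,0.1],[30,60,100,0,0,0.2],[60,100,130,0,0,0.35],[90,150,140,0,0,0.5],[120,200,140,0,0,0.65],[150,255,140,0,0,0.8],[180,310,140,0,0,0.95],[210,365,140,0,0,1.1],[240,420,140,0,0,1.2],[270,475,140,0,0,1.31],[300,530,140,0,0,1.31],[320,585,130,0,0,1.31]]' 128; python3 go.py 598 91.2 160 5.85 30
```

```text
time_s: 1.65
position: [0.5611, -0.0436, 0.3081]
orientation: [2.104, 2.333, -0.0]
contact_force: [0.9, -1.0, -0.7]
gripper_width: 0.0469
t 1.65 pos [561.1 -43.6 308.1] width 0.04685203815109018 F [ 0.9 -1.  -0.7] q [ 0.4   0.19 -0.5   1.66  0.09  1.31 -0.02]
shift [  36.9  134.8 -148.1] turn [ 0.054 -0.521 -0.001] ang 0.524
```

```bash
python3 -m handwheel '[[10,50,0,0.015,-0.15,0],[25,100,0,0.03,-0.3,0],[37,135,-30,0.04,-0.4,0],[37,135,-80,0.054,-0.521,0],[37,135,-130,0.054,-0.521,0],[37,135,-148,0.054,-0.521,0],[37,135,-148,0.054,-0.521,0],[37,135,-148,0.054,-0.521,0]]'; python3 go.py 634.9 95 86.2 5.85 30
python3 - <<'E'
from bench import ctrl
import cv2,pickle
for n in ['wrist','side']:
    c=ctrl.camera(n);pickle.dump(c,open(f'pics/{n}1.pkl','wb'));cv2.imwrite(f'pics/{n}1.png',c['frame'][:,:,::-1])
E
```

```text
time_s: 2.65
position: [0.5987, 0.0916, 0.1612]
orientation: [1.834, 2.033, 0.547]
contact_force: [-0.5, 0.3, -0.1]
gripper_width: 0.0473
t 2.65 pos [598.7  91.6 161.2] width 0.04729451207667933 F [-0.5  0.3 -0.1] q [ 0.23  0.12 -0.59  2.21  0.54  0.36 -0.69]
shift [ 36.2   3.4 -75. ] turn [-0.     0.001 -0.001] ang 0.002
```

View pics/wrist1.png

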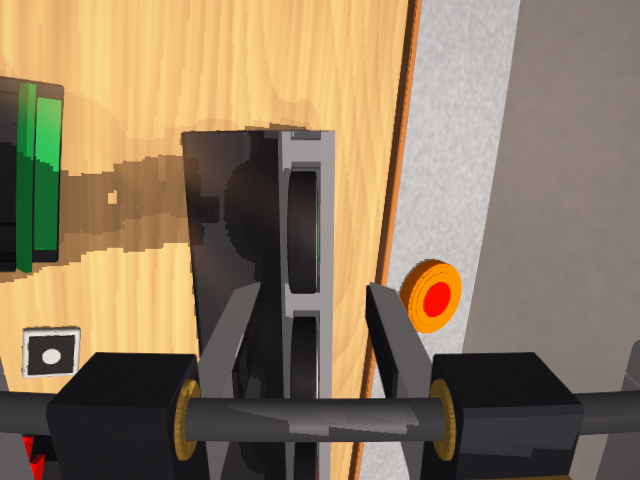

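The wrist view shows the fingers straddling the rack. The green disc's rim spans columns 288–318 and rows 170–293. I'll check this against the predicted shell position by projection.

```bash
python3 - <<'E'
from h import *
from bench import ctrl
c=pickle.load(open('pics/wrist1.pkl','rb'));T=np.linalg.inv(np.array(c['world_from_camera']))
th=np.radians(5.85);X=np.array([np.cos(th),np.sin(th),0]);Y=np.array([-np.sin(th),np.cos(th),0]);Z=np.array([0,0,1.])
u=-.5*X+.866*Z;a=.866*X+.5*Z;C=np.array([.6379,.0953,.081])
pts=[C+44e-3*u+s*a for s in(-.009,.009)]+[C+44e-3*s*Y+.02*0*u for s in (-1,1)]
p=np.array(pts)
r=cv2.projectPoints(p@T[:3,:3].T+T[:3,3],np.zeros(3),np.zeros(3),K(c),np.array(c['distortion']))[0][:,0]
print(r.round(1))
P=cloud(c);q=P[150:310,270:330].reshape(-1,3);d=(q-C)
d=np.c_[d@a,d@Y,d@u]*1e3
s=(d[:,2]>15)&(d[:,2]<48)&(abs(d[:,1])<40)
e=d[s];print(len(e),np.percentile(e,[2,50,98],axis=0).round(1))
t=d[(d[:,2]>30)&(abs(d[:,1])<50)];print('y ext',t[:,1].min(),t[:,1].max(),'top',np.percentile(t[:,2],98))
E
```

```text
[[290.2 252.9]
 [319.2 252.9]
 [306.2 291.4]
 [305.6 173.3]]
3305 [[-10.8 -32.8  19.8]
 [ -1.7   9.1  38. ]
 [  7.7  38.7  43.1]]
y ext -29.721675022428723 33.277688863838605 top 43.236104140456426
```

The projection agrees to about 1.5 mm. Descending along the lean, then closing.

```bash
python3 -m handwheel '[[12,1,-25,0,0,0],[24,2,-50,0,0,0],[30,3,-65,0,0,0],[35.5,3.4,-75,0,0,0],[35.5,3.4,-75,0,0,0],[35.5,3.4,-75,0,0,0]]' && python3 -m handwheel '[[0,0,0,0,0,0],[0,0,0,0,0,0],[0,0,0,0,0,0],[0,0,0,0,0,0],[0,0,0,0,0,0],[0,0,0,0,0,0],[0,0,0,0,0,0]]' 255
```

```text
time_s: 3.5
position: [0.6347, 0.0949, 0.0874]
orientation: [1.834, 2.032, 0.548]
contact_force: [-0.5, 0.3, 0.7]
gripper_width: 0.0469
time_s: 4.38
position: [0.6347, 0.0948, 0.0875]
orientation: [1.834, 2.031, 0.548]
contact_force: [-2.1, -0.3, 4.5]
gripper_width: 0.0177
```

```bash
python3 -m handwheel '[[-5,-0.5,8.7,0,0,0],[-12.5,-1.3,21.7,0,0,0],[-20,-2,34.6,0,0,0],[-27.4,-2.8,47.6,0,0,0],[-35,-3.6,60.6,0,0,0],[-42,-4.3,73,0,0,0],[-50,-5,87,0,0,0],[-50,-5,87,0,0,0]]'; python3 go.py 446.7 126.6 160 -4 0
```

```text
time_s: 5.38
position: [0.5849, 0.0896, 0.1753]
orientation: [1.833, 2.03, 0.549]
contact_force: [-0.4, -0.6, -0.7]
gripper_width: 0.0176
t 5.375 pos [584.9  89.6 175.3] width 0.017615478336786294 F [-0.4 -0.6 -0.7] q [ 0.29  0.07 -0.64  2.23  0.45  0.38 -0.62]
shift [-138.2   37.   -15.3] turn [-0.008  0.529 -0.168] ang 0.555
```

```bash
python3 -m handwheel '[[-30,5,20,-0.001,0.1,-0.03],[-60,12,30,-0.003,0.2,-0.06],[-90,20,30,-0.005,0.32,-0.1],[-115,30,20,-0.006,0.43,-0.14],[-138,37,0,-0.008,0.529,-0.168],[-138,37,-30,-0.008,0.529,-0.168],[-138,37,-50,-0.008,0.529,-0.168],[-138,37,-50,-0.008,0.529,-0.168],[-138,37,-50,-0.008,0.529,-0.168]]'; python3 go.py 446.7 126.6 67.5 -4 0
cat > look.py <<'E'
from h import *
from bench import ctrl
import sys
n,k=sys.argv[1:3];c=ctrl.camera(n);pickle.dump(c,open(f'pics/{n}{k}.pkl','wb'))
f=c['frame'];a=None
if len(sys.argv)>3:
    u0,u1,v0,v1=map(int,sys.argv[3:7]);f=cv2.resize(f[v0:v1,u0:u1],None,fx=min(800/(u1-u0),600/(v1-v0)),fy=min(800/(u1-u0),600/(v1-v0)),interpolation=cv2.INTER_CUBIC)
cv2.imwrite(f'pics/{n}{k}.png',f[:,:,::-1])
E
python3 look.py wrist 2
```

```text
time_s: 6.5
position: [0.4473, 0.1267, 0.1256]
orientation: [2.298, 2.142, 0.0]
contact_force: [0.0, 0.6, -0.7]
gripper_width: 0.0174
t 6.5 pos [447.3 126.7 125.6] width 0.017392662693974863 F [ 0.   0.6 -0.7] q [ 0.24  0.21 -0.73  2.08  0.18  0.91 -0.65]
shift [ -0.6  -0.1 -58.1] turn [0. 0. 0.] ang 0.001
```

View pics/wrist2.png

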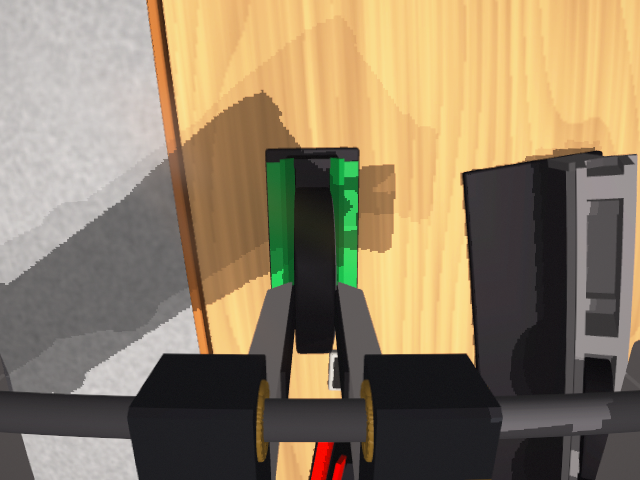

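The wrist view shows the disc (columns 295–335) centred over the green slot (268–358) and parallel to it. Lowering gently.

```bash
python3 -m handwheel '[[-0.5,0,-10,0,0,0],[-0.5,0,-20,0,0,0],[-0.5,0,-30,0,0,0],[-0.5,0,-39,0,0,0],[-0.5,0,-45,0,0,0],[-0.5,0,-50,0,0,0],[-0.5,0,-54,0,0,0],[-0.5,0,-56,0,0,0],[-0.5,0,-56,0,0,0]]'; python3 go.py 446.7 126.6 67.5 -4 0
```

```text
time_s: 7.68
position: [0.447, 0.1267, 0.0699]
orientation: [2.298, 2.142, 0.001]
contact_force: [-0.5, 0.2, -0.5]
gripper_width: 0.0177
t 7.675 pos [447.  126.7  69.9] width 0.017711305632835486 F [-0.5  0.2 -0.5] q [ 0.2   0.3  -0.7   2.13  0.27  0.8  -0.74]
shift [-0.3 -0.1 -2.4] turn [0.    0.001 0.   ] ang 0.001
```

No contact yet; going down in 1 mm steps.

```bash
python3 -m handwheel '[[0,0,-1,0,0,0],[0,0,-2,0,0,0],[0,0,-2.5,0,0,0],[0,0,-2.5,0,0,0]]'; python3 -m handwheel '[[0,0,-0.7,0,0,0],[0,0,-1.4,0,0,0],[0,0,-1.4,0,0,0]]'
```

```text
time_s: 8.18
position: [0.447, 0.1267, 0.0674]
orientation: [2.298, 2.142, 0.001]
contact_force: [0.5, 0.0, -0.7]
gripper_width: 0.018
time_s: 8.55
position: [0.4474, 0.1269, 0.0665]
orientation: [2.297, 2.141, 0.002]
contact_force: [-1.9, -1.1, 11.0]
gripper_width: 0.0175
```

11 N at the expected floor height means it is seated. Releasing and rising.

```bash
python3 -m handwheel '[[0,0,0.7,0,0,0],[0,0,0.7,0,0,0],[0,0,0.7,0,0,0],[0,0,0.7,0,0,0],[0,0,0.7,0,0,0],[0,0,15,0,0,0],[0,0,40,0,0,0],[0,0,80,0,0,0],[0,0,130,0,0,0],[0,0,180,0,0,0],[0,0,180,0,0,0]]' 128; python3 go.py 621.5 -137.6 161 5.85 30;python3 look.py side 3 200 420 180 360
```

```text
time_s: 9.93
position: [0.449, 0.1278, 0.2508]
orientation: [2.294, 2.139, 0.01]
contact_force: [-0.3, 0.7, -1.3]
gripper_width: 0.0468
t 9.925 pos [449.  127.8 250.8] width 0.04677086226615063 F [-0.3  0.7 -1.3] q [ 0.31  0.06 -0.75  1.93  0.05  1.16 -0.52]
shift [ 172.5 -265.4  -89.8] turn [ 0.007 -0.516  0.168] ang 0.543
```

View pics/side3.png

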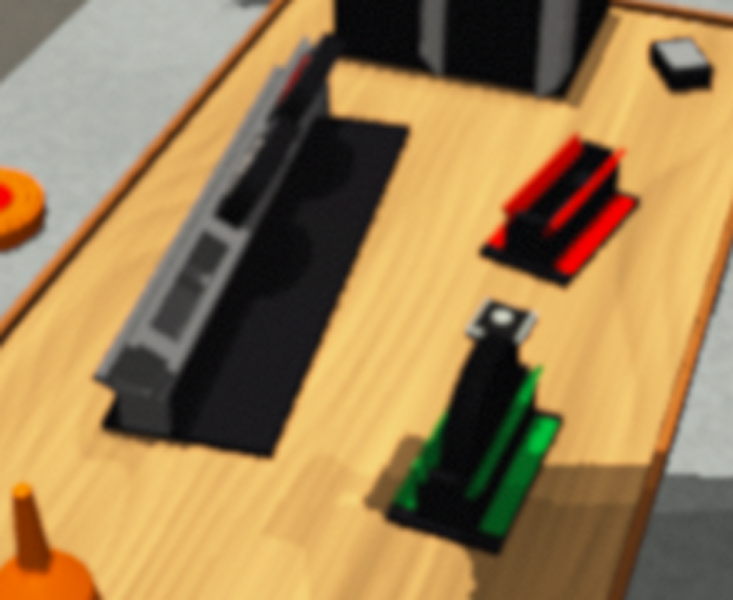

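The crop shows the green shell standing upright and low in the pass nest (about (475,410) in the crop). The white and red shells are untouched. Now the red one.

```bash
python3 -m handwheel '[[30,-45,20,0.001,-0.08,0.03],[60,-95,30,0.003,-0.17,0.06],[90,-145,30,0.004,-0.26,0.09],[120,-190,30,0.005,-0.36,0.12],[150,-230,20,0.006,-0.45,0.15],[172.5,-265.4,-20,0.007,-0.516,0.168],[172.5,-265.4,-60,0.007,-0.516,0.168],[172.5,-265.4,-90,0.007,-0.516,0.168],[172.5,-265.4,-90,0.007,-0.516,0.168],[172.5,-265.4,-90,0.007,-0.516,0.168]]'; python3 go.py 658.0 -133.9 87.4 5.85 30
python3 look.py wrist 4; python3 - <<'E'
from h import *
c=pickle.load(open('pics/wrist4.pkl','rb'))
th=np.radians(5.85);X=np.array([np.cos(th),np.sin(th),0]);Y=np.array([-np.sin(th),np.cos(th),0]);Z=np.array([0,0,1.])
u=-.5*X+.866*Z;a=.866*X+.5*Z;C=np.array([.6613,-.1335,.081])
q=cloud(c)[150:310,270:330].reshape(-1,3);d=(q-C);d=np.c_[d@a,d@Y,d@u]*1e3
e=d[(d[:,2]>15)&(d[:,2]<48)&(abs(d[:,1])<40)];print(len(e),np.percentile(e,[2,50,98],axis=0).round(1))
t=d[(d[:,2]>20)&(abs(d[:,1])<50)];print(t[:,1].min(),t[:,1].max())
E
```

```text
time_s: 11.22
position: [0.621, -0.138, 0.1596]
orientation: [1.837, 2.034, 0.542]
contact_force: [0.6, -0.3, 0.7]
gripper_width: 0.047
t 11.225 pos [ 621.  -138.   159.6] width 0.04697804634903713 F [ 0.6 -0.3  0.7] q [ 0.62  0.18 -0.45  2.13 -0.2   0.35  0.47]
shift [ 37.    4.1 -72.2] turn [ 0.001 -0.002  0.001] ang 0.003
3323 [[-10.7 -32.2  19.7]
 [ -1.7   9.2  38.1]
 [  7.7  38.8  43.2]]
-36.61922952278348 40.7283150181266
```

View pics/wrist4.png

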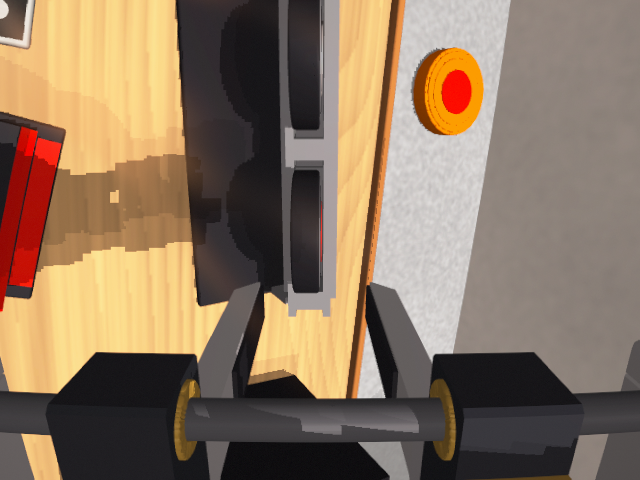

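The depth numbers match the green case, and the wrist view shows the red shell's rim at columns 290–323. The dry box, at the bottom of the view, is clear of the gripper. Descending.

```bash
python3 -m handwheel '[[12,1.3,-24,0,0,0],[24,2.6,-48,0,0,0],[31,3.4,-62,0,0,0],[36.5,4.1,-72.3,0,0,0],[36.5,4.1,-72.3,0,0,0],[36.5,4.1,-72.3,0,0,0]]' && python3 -m handwheel '[[0,0,0,0,0,0],[0,0,0,0,0,0],[0,0,0,0,0,0],[0,0,0,0,0,0],[0,0,0,0,0,0],[0,0,0,0,0,0],[0,0,0,0,0,0]]' 255
```

```text
time_s: 12.02
position: [0.6579, -0.1342, 0.0885]
orientation: [1.836, 2.033, 0.542]
contact_force: [-0.1, 0.3, -0.1]
gripper_width: 0.0467
time_s: 12.9
position: [0.6578, -0.1343, 0.0886]
orientation: [1.836, 2.033, 0.542]
contact_force: [-3.3, -0.5, 3.1]
gripper_width: 0.0179
```

```bash
python3 -m handwheel '[[-5,-0.5,8.7,0,0,0],[-12.5,-1.3,21.7,0,0,0],[-20,-2,34.6,0,0,0],[-27.4,-2.8,47.6,0,0,0],[-35,-3.6,60.6,0,0,0],[-42,-4.3,73,0,0,0],[-50,-5,87,0,0,0],[-50,-5,87,0,0,0]]'; python3 go.py 460 -123.7 127 -12.2 0
```

```text
time_s: 13.9
position: [0.6079, -0.1399, 0.177]
orientation: [1.835, 2.031, 0.542]
contact_force: [-0.2, -0.1, -0.8]
gripper_width: 0.0175
t 13.9 pos [ 607.9 -139.9  177. ] width 0.017471141002043118 F [-0.2 -0.1 -0.8] q [ 0.67  0.14 -0.48  2.14 -0.23  0.39  0.51]
shift [-147.9   16.2  -50. ] turn [ 0.032  0.525 -0.307] ang 0.609
```

```bash
python3 -m handwheel '[[-30,3,20,0.006,0.1,-0.06],[-60,6,30,0.012,0.2,-0.12],[-90,10,30,0.019,0.31,-0.18],[-120,13,20,0.026,0.42,-0.25],[-148,16.2,0,0.032,0.525,-0.307],[-148,16.2,-30,0.032,0.525,-0.307],[-148,16.2,-50,0.032,0.525,-0.307],[-148,16.2,-50,0.032,0.525,-0.307],[-148,16.2,-50,0.032,0.525,-0.307]]'; python3 go.py 460 -123.7 68.5 -12.2 0; python3 look.py wrist 5
```

```text
time_s: 15.02
position: [0.4604, -0.1237, 0.1276]
orientation: [2.444, 1.973, 0.001]
contact_force: [1.4, -0.5, -1.2]
gripper_width: 0.0177
t 15.025 pos [ 460.4 -123.7  127.6] width 0.01770429486882409 F [ 1.4 -0.5 -1.2] q [ 0.49  0.19 -0.4   2.07  0.09  0.9  -0.17]
shift [ -0.4  -0.  -59.1] turn [ 0.     0.001 -0.   ] ang 0.001
```

View pics/wrist5.png

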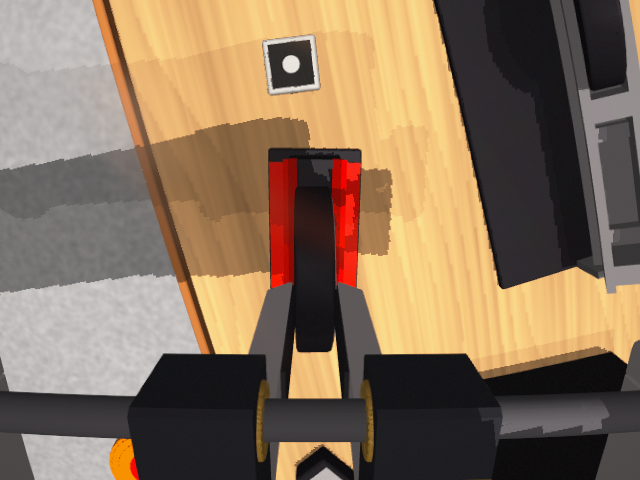

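The disc (columns 294–336) is centred over the red slot (270–361). Lowering.

```bash
python3 -m handwheel '[[-0.3,0,-10,0,0,0],[-0.3,0,-20,0,0,0],[-0.3,0,-30,0,0,0],[-0.3,0,-39,0,0,0],[-0.3,0,-45,0,0,0],[-0.3,0,-50,0,0,0],[-0.3,0,-54,0,0,0],[-0.3,0,-57,0,0,0],[-0.3,0,-57,0,0,0]]'; python3 -m handwheel '[[0,0,-0.7,0,0,0],[0,0,-1.4,0,0,0],[0,0,-2,0,0,0],[0,0,-2,0,0,0]]'
```

```text
time_s: 16.2
position: [0.4602, -0.1237, 0.0707]
orientation: [2.444, 1.972, 0.001]
contact_force: [0.5, -0.2, -2.0]
gripper_width: 0.0178
time_s: 16.7
position: [0.4601, -0.1237, 0.0686]
orientation: [2.444, 1.972, 0.001]
contact_force: [0.9, -0.2, -1.1]
gripper_width: 0.0178
```

```bash
python3 -m handwheel '[[0,0,-0.7,0,0,0],[0,0,-1.3,0,0,0],[0,0,-1.3,0,0,0]]'
```

```text
time_s: 17.08
position: [0.4604, -0.1239, 0.0677]
orientation: [2.443, 1.972, 0.001]
contact_force: [-0.6, -1.7, 5.5]
gripper_width: 0.0177
```

Contact at the expected height. Releasing, rising and retreating.

```bash
python3 -m handwheel '[[0,0,0.3,0,0,0],[0,0,0.3,0,0,0],[0,0,0.3,0,0,0],[0,0,0.3,0,0,0],[0,0,0.3,0,0,0],[0,0,15,0,0,0],[0,0,40,0,0,0],[0,0,80,0,0,0],[0,0,130,0,0,0],[0,0,180,0,0,0],[0,0,200,0,0,0]]' 128; python3 -m handwheel '[[0,-60,20,0,0,0],[0,-120,20,0,0,0],[-20,-170,20,0,0,0],[-40,-220,20,0,0,0],[-60,-270,20,0,0,0],[-60,-270,20,0,0,0],[-60,-270,20,0,0,0]]'
python3 look.py top 6 100 560 140 345; python3 look.py side 6 200 420 180 360; python3 - <<'E'
from h import *
np.set_printoptions(precision=1,suppress=True)
c=pickle.load(open('pics/top6.pkl','rb'));P=cloud(c).reshape(-1,3);s0=cloud(pickle.load(open('pics/side6.pkl','rb'))).reshape(-1,3)
for nm,c0,yaw in (('green',(.4467,.1266),-4),('red',(.460,-.1237),-12.2)):
    a=np.radians(yaw);R=np.array([[np.cos(a),-np.sin(a)],[np.sin(a),np.cos(a)]])
    for n,Q in(('top',P),('side',s0)):
        l=(Q[:,:2]-c0)@R*1e3;t=(abs(l[:,0])<25)&(abs(l[:,1])<60)&(Q[:,2]>.07)&(Q[:,2]<.13)
        print(nm,n,t.sum(),'x',np.percentile(l[t,0],[3,50,97]),'y',np.percentile(l[t,1],[1,50,99]),'topz',np.percentile(Q[t,2],98)*1e3,'(want 104)')
k=pickle.load(open('pics/top0.pkl','rb'));d=cv2.absdiff(k['frame'],c['frame']).max(2)
m=(cv2.medianBlur(d,5)>50).astype(np.uint8);N,L,st,ce=cv2.connectedComponentsWithStats(m)
print([ (st[i].tolist()) for i in range(1,N) if st[i,4]>25])
E
```

```text
time_s: 18.45
position: [0.4613, -0.1238, 0.2717]
orientation: [2.44, 1.97, 0.005]
contact_force: [0.1, 0.5, -0.6]
gripper_width: 0.0468
time_s: 19.32
position: [0.4014, -0.3933, 0.2924]
orientation: [2.44, 1.97, 0.006]
contact_force: [-0.1, 0.4, -0.1]
gripper_width: 0.0467
green top 416 x [-8.1  0.7  9.9] y [-39.1  -0.9  41.5] topz 106.59259162632328 (want 104)
green side 478 x [-10.6  -5.6   6.6] y [-29.9  21.6  46.5] topz 106.18744953164905 (want 104)
red top 397 x [-10.   -1.1   7.6] y [-39.    7.3  43.8] topz 106.08918449237136 (want 104)
red side 337 x [-11.9  -8.    5.6] y [-31.   21.1  47.3] topz 104.54850621568777 (want 104)
[[375, 175, 18, 6, 84], [362, 183, 16, 7, 73], [392, 182, 12, 5, 39], [273, 192, 19, 10, 77], [250, 200, 16, 4, 56], [409, 251, 231, 229, 13072], [481, 280, 9, 8, 45], [378, 284, 138, 174, 7040], [365, 455, 13, 13, 91]]
```

View pics/top6.png

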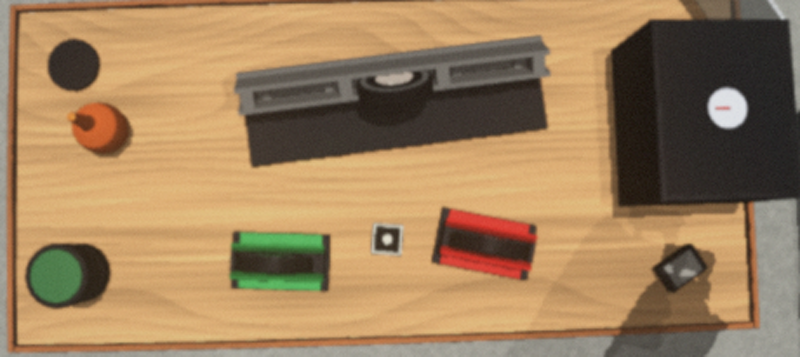

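View pics/side6.png

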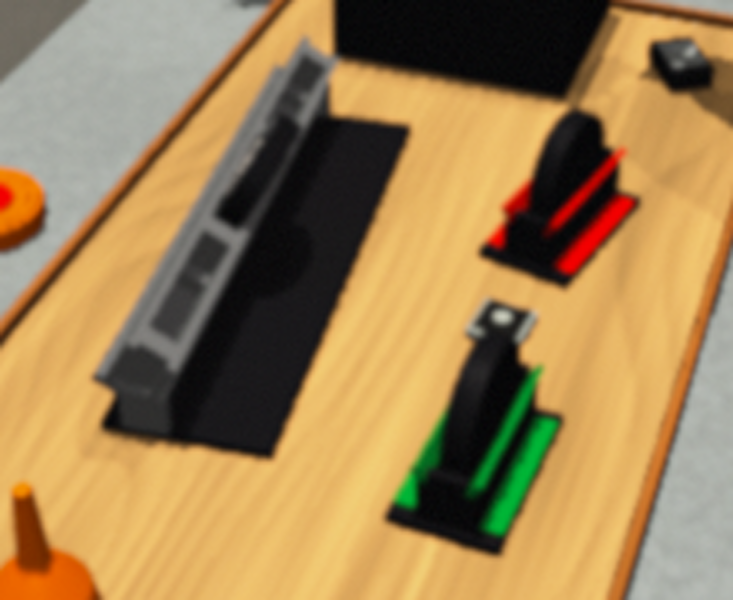

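The top and side views show both shells upright in their nests, at (280,262) and (487,243) in the top crop. White is in the middle pocket and no bystander has moved. Only shadow and the arm changed near the battery. Handing in.

```bash
python3 -c "
from bench import ctrl
print(ctrl.sense()['contact_force']);print(ctrl.job_done())"
```

```text
[-0.14410727 -0.08571417 -0.79771164]
the job is handed in; nothing more can be done
None
```

I put the green-tagged shell in the pass nest and the red-tagged one in the reject nest, then handed the job in at about 19.4 s of the 56 s allowed. Each shell was drawn out along the lean, turned upright, lowered until it touched the nest floor (about 11 N for green, 5.5 N for red), released and cleared.

**Last checks:**
- **Seating:** in the final top view both shells stand upright within about 1 mm of the slot middle in x, and roughly 1–2 mm in y. Their tops read 105–107 mm against the 104 mm expected. That 1–3 mm excess is about the calibration error and inside the height band.
- **Side camera:** its x and y medians are off by several mm (x by 6–8 mm, y by about 21 mm). It sees mainly one face and end of each shell, so I relied on the top view for centring.
- **White shell and bystanders:** the white shell is still in the middle pocket and no bystander visibly moved. The picture difference near the battery looked like the arm's shadow, but I did not measure the battery's position.

The robot was touching nothing at hand-in. The hand-in gave no verdict.

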